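# Sort the small specimen vials into their colour holders

## Task

Sort the four small stickered specimen vials for dispatch: stand each one upright in the recess of the round holder whose rim has the colour of the sticker on its red cap. Set them down gently, do not drop them, and leave the two large stickered jars standing where they are.

Things in the scene. Friction and masses are not known exactly. Their poses are not given: they have to be found in the camera images.
- vial_yellow_mid (a point): small specimen vial with a red screw cap and a round yellow sticker (30 mm across) on top of the cap; loose, standing upright. 73 mm tall; translucent body 42 mm across, red cap (the top 16 mm, 46 mm across); 45 g. The point is its centre, half-way up on its axis (36.5 mm above its underside); z along the axis, up. Grasp it round the body, from any side.
- vial_blue_mid (a point): small specimen vial with a red screw cap and a round blue sticker (30 mm across) on top of the cap; loose, standing upright. 73 mm tall; translucent body 42 mm across, red cap (the top 16 mm, 46 mm across); 45 g. The point is its centre, half-way up on its axis (36.5 mm above its underside); z along the axis, up. Grasp it round the body, from any side.
- vial_green_mid (a point): small specimen vial with a red screw cap and a round green sticker (30 mm across) on top of the cap; loose, standing upright. 73 mm tall; translucent body 42 mm across, red cap (the top 16 mm, 46 mm across); 45 g. The point is its centre, half-way up on its axis (36.5 mm above its underside); z along the axis, up. Grasp it round the body, from any side.
- vial_black_mid (a point): small specimen vial with a red screw cap and a round black sticker (30 mm across) on top of the cap; loose, standing upright. 73 mm tall; translucent body 42 mm across, red cap (the top 16 mm, 46 mm across); 45 g. The point is its centre, half-way up on its axis (36.5 mm above its underside); z along the axis, up. Grasp it round the body, from any side.
- holder_yellow_seat (a point): low round holder with a yellow rim, fixed to the bench: 92 mm across, rim 13 mm high, with a round recess 65 mm across for one vial. The point is the centre of the recess floor, 6 mm above the bench and 7 mm below the rim; z up. A vial seated in it has its centre 36.5 mm above this point.
- holder_blue_seat (a point): low round holder with a blue rim, fixed to the bench: 92 mm across, rim 13 mm high, with a round recess 65 mm across for one vial. The point is the centre of the recess floor, 6 mm above the bench and 7 mm below the rim; z up. A vial seated in it has its centre 36.5 mm above this point.
- holder_green_seat (a point): low round holder with a green rim, fixed to the bench: 92 mm across, rim 13 mm high, with a round recess 65 mm across for one vial. The point is the centre of the recess floor, 6 mm above the bench and 7 mm below the rim; z up. A vial seated in it has its centre 36.5 mm above this point.
- holder_black_seat (a point): low round holder with a black rim, fixed to the bench: 92 mm across, rim 13 mm high, with a round recess 65 mm across for one vial. The point is the centre of the recess floor, 6 mm above the bench and 7 mm below the rim; z up. A vial seated in it has its centre 36.5 mm above this point.
- bigjar_yellow_mid (a point): large specimen jar with a red screw cap and a round yellow sticker (40 mm across) on the cap: 84 mm tall, 66 mm across; loose, and to be left standing. The point is its centre, 42 mm above its underside; z up.
- bigjar_blue_mid (a point): large specimen jar with a red screw cap and a round blue sticker (40 mm across) on the cap: 84 mm tall, 66 mm across; loose, and to be left standing. The point is its centre, 42 mm above its underside; z up.

How it is judged:
By the outcome, as a careful person would: the job done as asked, in the order asked, and still so for the second after the job is handed in, with the robot touching nothing.
It also fails if it takes over 96 s, if anything falls off the work surface, if the arm or the gripper's body presses on something with over 40 N, if the wrist force passes 120 N, or if a joint passes its speed limit or range.

## Robot

A 6-joint arm with a two-finger parallel gripper is mounted at the origin on a cart in front of the work surface, level with it; the furniture and walls round the work are solid. World frame = base frame: x ahead of the robot, y to its left, z up, the work surface at z = 0. Lengths are in m, angles in degrees, forces in N, time in s.
With the tool pointing down it reaches from about 0.35 to 0.875 m from the base axis. Payload 4.2 kg.
Tool frame: the origin (TCP) lies midway between the tips of the shut fingers; the grasp point (between the pads) lies 19 mm behind it; z points along the fingers, y is the line along which they close (so a half turn about z gives the same grasp; the last joint's range is limited). The gripper opens to 87 mm and grips with 3 to 60 N. Pads are 19 mm wide; open, the fingers measure 117 mm over their backs; the gripper's body (75 mm by 190 mm) begins 51 mm behind the grasp point.
Start: joints at [81.509, 22.042, 0.453, 0, -68.411, -14.817], TCP at [0.247, 0.574, 0.223] pointing down, gripper open.
Joint ranges: [-179.83, 179.83], [-69.29, 118.12], [-61.27, 80.66], [-181.25, 117.63], [-171.15, -9.14], [-177.46, 177.46]. Speed limits (degrees/s): [159.86, 159.86, 180, 180, 180, 180].

## Interface

Orientations are given as a 3x3 rotation matrix whose columns are the frame's x, y, z axes.
In Python, from station import r, cams gives the robot as it stands.
- The arm moves only by the tool play_rows, never from a script. Its argument "commands" is text: rows parted by semicolons, each of 6 numbers parted by spaces: the shift along the world's x, y, z normalised to -1 to 1, where 1 is 30 mm, then the turn, a rotation vector about the world's x, y, z normalised to -1 to 1, where 1 is 0.15 rad. A call has 1 to 20 rows; each row shifts and turns the commanded pose from where the row before left it; what a row does not reach is not made up. A row lasts 1/10 s, in which the tool goes at most 50 mm and 8.59 degrees, less where a joint would pass 70% of its speed; a pose out of reach is approached as far as the arm can. A call with a number of a shift or a turn outside -1 to 1 is refused whole. A call with a gripper value outside its range is refused whole. "grip" is the finger opening in mm, from 0 to 87, set as the call begins (left out, the last holds). The fingers move at their own pace and stop on an object; the grip force is fixed at half the most. Time passes only in rows, so rows that do not move let the fingers close. It gives the time, the measured TCP pose, the force, the opening and the grip force at its end, in the units of the state.
- r.sense(): the state, without advancing time (a new reading comes with each control period).
- cams.capture(name): name is "side" or "top" or "wrist"; returns (picture, depth): 384x512x3 uint8, blue, green, red; 384x512 float32, m along the optical axis (not along the pixel's ray), 0 where there is no reading.
- cams.camera_info(name): a dict with "mtx" (3x3 intrinsics, pixels), "R" (3x3) and "t" (3): a world point X has camera coordinates R X + t. Camera axes: x right, y down, z forward; pixel columns grow to the right and rows downward; lengths in m; the calibration is good to about 2 mm. The wrist camera is an equidistant fisheye: a pixel r from the principal point sees the ray r / f radians off the axis. A picture is of the moment at which its call begins: read the wrist's pose just before it. camera_info takes no time and is no camera call; for the wrist camera it gives the pose at the moment of the call.
- r.finish_job(): hands the job in; it is judged then, once.
The state is a dict: "time_s": time; "joints": joint angles; "joint_velocities": joint speeds; "effort": joint torques, N m; "tcp_pos": TCP position; "ee_rot": TCP orientation; "wrist_force": force on the tool from outside, world axes, zero at the start; "moment": the same for the moment, N m; "gripper_width": opening from 0.0 (shut) to 1.0 (fully open); "gripper_force": force on a finger pad.
Only numpy, scipy, OpenCV 4.12 (cv2) and the standard library are available. Lean on these libraries where they do the work, as an engineer would, in place of code of your own. Each camera call takes 0.05 s, during which the arm holds its last target. There are 200 camera calls.

## Working session

There is one attempt and no reset: what is moved stays moved. The work goes in short steps, Python scripts to look and compute and a tool call to move; the robot and the scene stay as the last step left them, time stands still between calls to the robot, and variables do not carry over. Pictures are saved under pics/ and viewed, at most 14 in all, crops included, and the job is handed in when it is done.

Besides the shell and the picture viewer there is one more tool, called after "Call:" by a JSON object that holds its "api" and its "payload". play_rows: Moves the arm, as the interface text tells. Scaled input: -1 to 1 covers 30 mm each way for a shift and 0.15 rad each way for a turn. Its arguments: {"type":"object","properties":{"commands":{"type":"string"},"grip":{"type":"number"}},"required":["commands"]}

```bash
mkdir -p pics; python3 - <<'E'
from station import r,cams
import cv2,numpy as np
s=r.sense();print(s)
for n in("top","side"):
    p,d=cams.capture(n);cv2.imwrite(f"pics/{n}0.png",p);np.save(f"pics/{n}0.npy",d)
    i=cams.camera_info(n);print(n,i)
E
```

```text
{'time_s': 0.0, 'joints': array([ 8.15096273e+01,  2.20924788e+01,  3.79523963e-01, -3.04327392e-02,
       -6.84101323e+01, -1.48152686e+01]), 'joint_velocities': array([-0.08468007,  0.00649306, -0.10575252,  0.03602954,  0.08323357,
        0.02829957]), 'effort': array([-1.14879418e-03, -3.90670288e+01,  1.87405121e+01,  4.22000259e+00,
        1.09830574e-02, -1.95217676e-04]), 'tcp_pos': array([0.24702285, 0.57345692, 0.22143602]), 'ee_rot': array([[ 9.18329910e-01, -3.95815017e-01, -8.05644882e-04],
       [-3.95815830e-01, -9.18327621e-01, -2.05176257e-03],
       [ 7.22724899e-05,  2.20308193e-03, -9.99997571e-01]]), 'wrist_force': array([-0.19607717, -0.17184225,  0.03892335]), 'moment': array([ 0.04472321, -0.04903365,  0.02174185]), 'gripper_force': 0.0, 'gripper_width': 1.0021897726724085}
top {'mtx': array([[476.67237992,   0.        , 252.21378739],
       [  0.        , 476.67237992, 190.75127377],
       [  0.        ,   0.        ,   1.        ]]), 'R': array([[ 0.02467638, -0.99964747,  0.00979878],
       [-0.98355637, -0.02603099, -0.17871559],
       [ 0.17890766, -0.0052276 , -0.98385198]]), 't': array([-0.02197431,  0.53029644,  1.26768774])}
side {'mtx': array([[423.29429106,   0.        , 253.81642736],
       [  0.        , 423.29429106, 201.20857709],
       [  0.        ,   0.        ,   1.        ]]), 'R': array([[ 0.99429238, -0.10639992, -0.00785563],
       [-0.06900954, -0.58523466, -0.80792207],
       [ 0.08136545,  0.80385288, -0.58923698]]), 't': array([-0.54355707,  0.09566556,  1.1535954 ])}
```

View pics/top0.png

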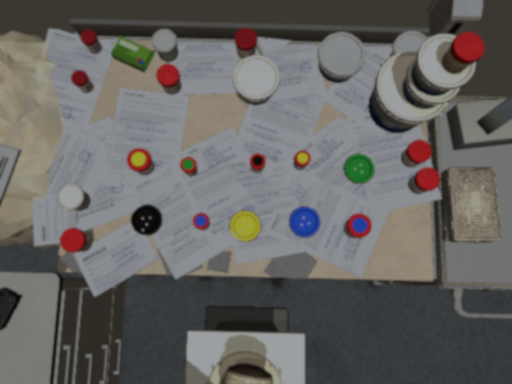

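View pics/side0.png

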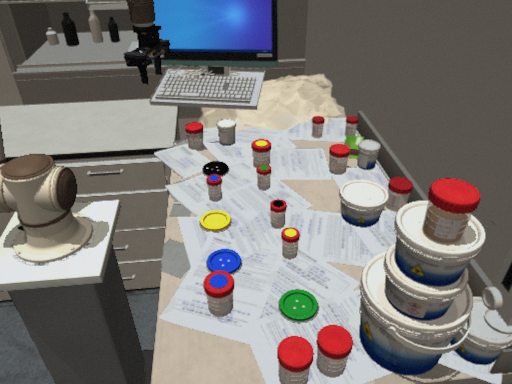

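The top view shows these positions (pixels):
- **Vials:** green (188,165), black (258,161), yellow (303,158), blue (202,221).
- **Holders:** black (147,219), yellow (245,226), blue (305,221), green (360,168).
- **Jars:** yellow (139,159), blue (358,226).

The side view agrees. Next I'll measure positions.

```bash
cat > m.py <<'E'
import cv2,numpy as np
def mask(p,c):
    h,s,v=[a.astype(int) for a in cv2.split(cv2.cvtColor(p,cv2.COLOR_BGR2HSV))]
    if c=='black': return (v<70)
    lo,hi={'yellow':(20,38),'green':(45,85),'blue':(100,135),'red':(-1,8)}[c]
    m=(h>=lo)&(h<=hi)&(s>110)&(v>50)
    if c=='red': m|=(h>170)&(s>110)&(v>50)
    return m
def w(i,uv,z):
    R,t=i['R'],i['t']; q=R.T@np.linalg.inv(i['mtx'])@[uv[0],uv[1],1]; c=-R.T@t
    return c+q*(z-c[2])/q[2]
def px(i,X):
    q=i['mtx']@(i['R']@np.array(X)+i['t']); return q[:2]/q[2]
def find(p,i,c,uv,z,rad=20,holes=True):
    m=mask(p,c).astype(np.uint8)
    n,l,st,ce=cv2.connectedComponentsWithStats(m)
    ok=[k for k in range(1,n) if np.hypot(*(ce[k]-uv))<rad]
    if not ok: return None
    k=max(ok,key=lambda k:st[k,4])
    cs=cv2.findContours((l==k).astype(np.uint8),cv2.RETR_EXTERNAL,cv2.CHAIN_APPROX_NONE)[0][0]
    M=cv2.moments(cv2.convexHull(cs)); u=(M['m10']/M['m00'],M['m01']/M['m00']) if M['m00'] else ce[k]
    return w(i,u,z),st[k,2:5],u
E
python3 - <<'E'
from station import cams
from m import *
T={'vg':('green',(188,165),.073),'vk':('black',(258,161),.073),'vy':('yellow',(303,158),.073),'vb':('blue',(202,221),.073),
'hk':('black',(147,219),.012),'hy':('yellow',(245,226),.012),'hb':('blue',(305,221),.012),'hg':('green',(360,168),.012),'jy':('yellow',(139,159),.084),'jb':('blue',(358,226),.084)}
it,is_=cams.camera_info('top'),cams.camera_info('side')
pt,ps=cv2.imread('pics/top0.png'),cv2.imread('pics/side0.png');d=np.load('pics/top0.npy')
for k,(c,uv,z) in T.items():
    a=find(pt,it,c,uv,z,10)
    if a is None: print(k,None);continue
    b=find(ps,is_,c,px(is_,a[0]),z,10)
    dd=d[int(a[2][1]),int(a[2][0])]; q=it['R'].T@(np.linalg.inv(it['mtx'])@[*a[2],1]*dd-it['t'])
    print(k,a[0].round(4),a[1],None if b is None else (b[0].round(4),b[1]),'depthz',q[2].round(3))
E
```

```text
vg [0.5959 0.1693 0.073 ] [ 9  9 62] (array([0.5955, 0.1716, 0.073 ]), array([ 8,  5, 32], dtype=int32)) depthz 0.069
vk [ 0.6112 -0.02    0.073 ] [ 9  9 62] (array([ 0.6109, -0.0191,  0.073 ]), array([ 9,  6, 43], dtype=int32)) depthz 0.071
vy [ 0.6224 -0.1433  0.073 ] [11 10 88] (array([ 0.6223, -0.1426,  0.073 ]), array([12,  8, 74], dtype=int32)) depthz 0.071
vb [0.4418 0.1281 0.073 ] [10 10 79] (array([0.4418, 0.1293, 0.073 ]), array([10,  6, 40], dtype=int32)) depthz 0.072
hk [0.4476 0.2857 0.012 ] [ 31  30 681] (array([0.4484, 0.2812, 0.012 ]), array([ 26,  15, 262], dtype=int32)) depthz 0.01
hy [0.4381 0.0095 0.012 ] [ 31  30 702] (array([0.438, 0.004, 0.012]), array([ 31,  21, 493], dtype=int32)) depthz 0.006
hb [ 0.4535 -0.157   0.012 ] [ 30  30 700] (array([ 0.4542, -0.16  ,  0.012 ]), array([ 34,  24, 632], dtype=int32)) depthz 0.005
hg [ 0.6117 -0.3129  0.012 ] [ 29  28 609] (array([ 0.612 , -0.3182,  0.012 ]), array([ 38,  32, 918], dtype=int32)) depthz 0.001
jy [0.6044 0.3034 0.084 ] [ 15  14 163] (array([0.6038, 0.3049, 0.084 ]), array([11,  5, 51], dtype=int32)) depthz 0.085
jb [ 0.44   -0.2951  0.084 ] [ 14  14 156] (array([ 0.4397, -0.2942,  0.084 ]), array([ 18,  14, 191], dtype=int32)) depthz 0.084
```

```bash
python3 - <<'E'
from station import cams
from m import *
P=[]
for n in('top','side'):
    i=cams.camera_info(n);d=np.load(f'pics/{n}0.npy');v,u=np.nonzero(d)
    q=np.linalg.inv(i['mtx'])@np.array([u,v,np.ones_like(u)])*d[v,u]
    P.append((q.T-i['t'])@i['R'])
P=np.vstack(P);np.save('cloud.npy',P)
pts={'vg':(.596,.170),'vk':(.611,-.0197),'vy':(.6224,-.143),'vb':(.4418,.1286),'hk':(.448,.284),'hy':(.438,.008),'hb':(.454,-.158),'hg':(.612,-.315)}
for k,c in pts.items():
    D=P-[*c,0]; r=np.hypot(D[:,0],D[:,1]); out=[]
    s=(r<.19)&(r>.03)&(D[:,2]>.03)&(D[:,2]<.9)
    a=np.degrees(np.arctan2(D[s,1],D[s,0]))
    for b in range(-180,180,20):
        t=(a>=b)&(a<b+20)
        if t.sum()>3: out.append((b,round(r[s][t].min(),3),round(P[s][t,2].max(),3)))
    print(k,out)
# corridor objects
for x in np.arange(.3,.95,.05):
    print(round(x,2),[ (lambda z: int(1000*z.max()) if len(z) else -1)(P[(abs(P[:,0]-x)<.025)&(abs(P[:,1]-y)<.025),2]) for y in np.arange(-.6,.61,.05)])
p=cv2.imread('pics/side0.png')[0:110,90:220];cv2.imwrite('pics/g.png',cv2.resize(p,None,fx=5,fy=5))
E
```

```text
vg [(-180, np.float64(0.137), np.float64(0.081)), (-160, np.float64(0.142), np.float64(0.08)), (-100, np.float64(0.169), np.float64(0.081)), (-80, np.float64(0.181), np.float64(0.075)), (60, np.float64(0.101), np.float64(0.089)), (80, np.float64(0.096), np.float64(0.092)), (100, np.float64(0.112), np.float64(0.088))]
vk [(-100, np.float64(0.102), np.float64(0.082)), (-80, np.float64(0.105), np.float64(0.078)), (-20, np.float64(0.172), np.float64(0.088)), (0, np.float64(0.172), np.float64(0.088)), (80, np.float64(0.165), np.float64(0.081)), (100, np.float64(0.168), np.float64(0.076))]
vy [(80, np.float64(0.097), np.float64(0.081)), (100, np.float64(0.099), np.float64(0.079))]
vb [(0, np.float64(0.135), np.float64(0.081)), (20, np.float64(0.143), np.float64(0.078))]
hk [(-120, np.float64(0.148), np.float64(0.073)), (-100, np.float64(0.135), np.float64(0.081)), (-60, np.float64(0.168), np.float64(0.081)), (-40, np.float64(0.165), np.float64(0.08)), (-20, np.float64(0.127), np.float64(0.089)), (0, np.float64(0.122), np.float64(0.092)), (60, np.float64(0.158), np.float64(0.087)), (80, np.
[... 1585 characters left out ...]
 50, 93, 92, 9, 19, 19, 21, 10, 80, 77, 78, 80, 9, 8, 80, 78, 89, 91, 89, 9, 8, 9, 35, 68]
0.65 [-40, 1, 89, 89, 9, 19, 17, 10, 10, 82, 75, 77, 78, 7, 9, 9, 9, 9, 86, 82, 9, 11, 9, 50, 65]
0.7 [34, -31, 171, 245, 170, 169, 12, 9, 9, 9, 9, 10, 8, 11, 9, 7, 9, 10, 10, 10, 8, 10, 10, 48, 87]
0.75 [34, 133, 406, 407, 330, 170, 9, 8, 9, 7, 9, 9, 8, 8, 9, 6, 9, 9, 12, 8, 6, 9, 8, 37, 77]
0.8 [35, 131, 406, 407, 333, 173, 10, 10, 10, 9, 10, 87, 88, 90, 6, 10, 87, 92, 11, 9, 8, 78, 75, 37, 46]
0.85 [-29, 120, 329, 400, 329, 170, 87, 88, 86, 8, 86, 90, 88, 89, 9, 7, 91, 90, 8, 7, 7, 76, 78, 27, 41]
0.9 [-1, 321, 325, 323, 170, 167, 91, 87, 90, 9, 8, 89, 90, 88, 8, 11, 89, 87, 52, 45, 40, 8, 7, 8, 45]
```

View pics/g.png

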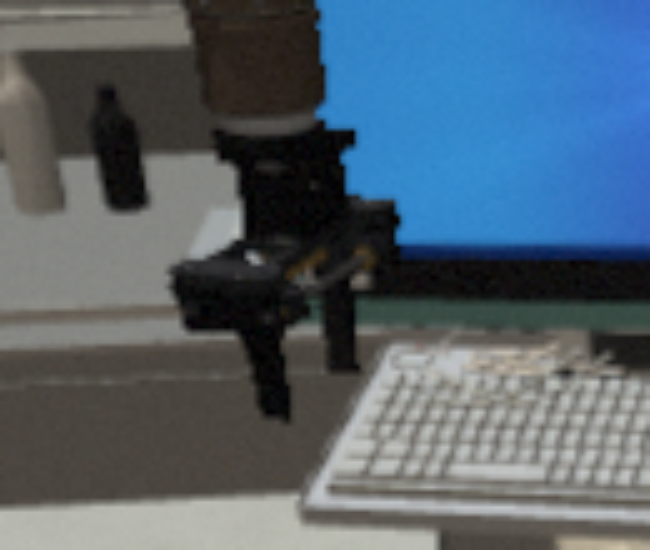

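The crop shows the gripper body is longest along the closing line. I'll set the closing axis at about 20° from x, which clears every neighbour. First I move over the blue vial.

Call:
{"api": "play_rows", "payload": {"commands": "0.4 -0.9 0 0 0 -0.36;0.4 -1 0 0 0 -0.36;0.4 -1 0 0 0 -0.36;0.4 -1 0 0 0 -0.36;0.4 -1 0 0 0 -0.36;0.45 -1 0 0 0 -0.36;0.45 -1 0 0 0 -0.36;0.45 -1 0 0 0 -0.36;0.45 -1 0 0 0 -0.36;0.45 -1 0 0 0 -0.36;0.45 -1 0 0 0 -0.36;0.45 -1 0 0 0 -0.36;0.45 -1 0 0 0 -0.36;0.45 -1 0 0 0 -0.36;0.45 -0.9 0 0 0 -0.36;0 0 0 0 0 0;0 0 0 0 0 0;0 0 0 0 0 0", "grip": 80}}

```text
time_s: 1.9
tcp_pos: [0.442, 0.1304, 0.2224]
ee_rot: [[0.347, -0.938, -0.0], [-0.938, -0.347, -0.0], [-0.0, 0.0, -1.0]]
wrist_force: [-0.0, 0.3, 0.1]
gripper_width: 0.92
gripper_force: 0.0
```

Call:
{"api": "play_rows", "payload": {"commands": "0 -0.06 -0.9 0 0 0;0 0 -0.9 0 0 0;0 0 -0.9 0 0 0;0 0 -0.9 0 0 0;0 0 -0.9 0 0 0;0 0 -0.8 0 0 0;0 0 -0.6 0 0 0;0 0 -0.5 0 0 0;0 0 -0.3 0 0 0;0 0 -0.2 0 0 0;0 0 0 0 0 0;0 0 0 0 0 0"}}

```text
time_s: 3.1
tcp_pos: [0.4426, 0.1286, 0.016]
ee_rot: [[0.347, -0.938, 0.001], [-0.938, -0.347, 0.001], [-0.0, -0.001, -1.0]]
wrist_force: [0.3, -0.4, -0.5]
gripper_width: 0.919
gripper_force: 0.0
```

Call:
{"api": "play_rows", "payload": {"commands": "0 0 0 0 0 0;0 0 0 0 0 0;0 0 0 0 0 0;0 0 0 0 0 0;0 0 0 0 0 0;0 0 0 0 0 0;0 0 0 0 0 0;0 0 0 0 0 0;0 0 0 0 0 0;0 0 0 0 0 0", "grip": 30}}

```text
time_s: 4.1
tcp_pos: [0.4423, 0.1282, 0.0156]
ee_rot: [[0.347, -0.938, -0.0], [-0.938, -0.347, -0.0], [0.0, 0.0, -1.0]]
wrist_force: [-0.2, -0.4, 0.6]
gripper_width: 0.483
gripper_force: 30.0
```

The fingers stopped at 42 mm, so the vial is held. I'll lift it and carry it to the blue holder.

Call:
{"api": "play_rows", "payload": {"commands": "0 0 0.3 0 0 0;0 0 0.7 0 0 0;0 0 1 0 0 0;0 0 1 0 0 0;0 0 1 0 0 0;0.04 -0.44 0 0 0 0;0.04 -0.9 0 0 0 0;0.04 -0.9 0 0 0 0;0.04 -1 0 0 0 0;0.04 -1 0 0 0 0;0.04 -1 0 0 0 0;0.04 -1 0 0 0 0;0.04 -1 0 0 0 0;0.04 -0.9 0 0 0 0;0.03 -0.8 0 0 0 0;0 -0.4 0 0 0 0;0 -0.2 0 0 0 0;0 0 0 0 0 0;0 0 0 0 0 0"}}

```text
time_s: 6.0
tcp_pos: [0.4538, -0.1575, 0.1354]
ee_rot: [[0.347, -0.938, -0.0], [-0.938, -0.347, 0.0], [-0.0, 0.0, -1.0]]
wrist_force: [0.3, 0.3, -0.8]
gripper_width: 0.483
gripper_force: 30.0
```

Call:
{"api": "play_rows", "payload": {"commands": "0 0 -0.5 0 0 0;0 0 -0.8 0 0 0;0 0 -0.8 0 0 0;0 0 -0.6 0 0 0;0 0 -0.4 0 0 0;0 0 -0.2 0 0 0;0 0 -0.1 0 0 0;0 0 -0.1 0 0 0;0 0 -0.1 0 0 0;0 0 -0.1 0 0 0;0 0 -0.05 0 0 0;0 0 0 0 0 0;0 0 0 0 0 0"}}

```text
time_s: 7.3
tcp_pos: [0.4541, -0.1581, 0.0232]
ee_rot: [[0.347, -0.938, 0.0], [-0.938, -0.347, -0.0], [0.0, -0.0, -1.0]]
wrist_force: [0.0, -0.3, 0.1]
gripper_width: 0.481
gripper_force: 30.0
```

Call:
{"api": "play_rows", "payload": {"commands": "0 0 -0.03 0 0 0;0 0 -0.03 0 0 0;0 0 0 0 0 0"}}

```text
time_s: 7.6
tcp_pos: [0.4541, -0.158, 0.0216]
ee_rot: [[0.347, -0.938, 0.0], [-0.938, -0.347, -0.0], [0.0, -0.0, -1.0]]
wrist_force: [-0.8, -0.1, 3.0]
gripper_width: 0.48
gripper_force: 30.0
```

Upward force of 3 N means it is touching the recess floor. I'll release and rise.

Call:
{"api": "play_rows", "payload": {"commands": "0 0 0 0 0 0;0 0 0 0 0 0;0 0 0 0 0 0;0 0 0 0 0 0;0 0 0 0 0 0", "grip": 80}}

```text
time_s: 8.1
tcp_pos: [0.4539, -0.158, 0.0212]
ee_rot: [[0.347, -0.938, -0.0], [-0.938, -0.347, -0.0], [-0.0, 0.0, -1.0]]
wrist_force: [0.3, 0.4, 0.0]
gripper_width: 0.845
gripper_force: 0.0
```

Call:
{"api": "play_rows", "payload": {"commands": "0 0 0.2 0 0 0;0 0 0.5 0 0 0;0 0 1 0 0 0;0 0 1 0 0 0;0 0 1 0 0 0;0.3 0 0 0 0 0;0.8 0.05 0 0 0 0;1 0.1 0 0 0 0;1 0.1 0 0 0 0;1 0.1 0 0 0 0;0.8 0.1 0 0 0 0;0.5 0.05 0 0 0 0;0.2 0 0 0 0 0;0 0 0 0 0 0;0 0 0 0 0 0"}}

```text
time_s: 9.6
tcp_pos: [0.621, -0.1431, 0.1318]
ee_rot: [[0.346, -0.938, -0.001], [-0.938, -0.346, 0.0], [-0.001, 0.001, -1.0]]
wrist_force: [-0.5, 0.1, -0.2]
gripper_width: 0.92
gripper_force: 0.0
```

```bash
python3 - <<'E'
from station import cams,r
from m import *
for n in('top','side'):
    p,d=cams.capture(n);i=cams.camera_info(n);cv2.imwrite(f'pics/{n}1.png',p)
    for c,X in(('blue',(.454,-.158,.079)),('yellow',(.6224,-.143,.073))):
        a=find(p,i,c,px(i,X),X[2],6);print(n,c,a and (a[0].round(4),a[1]))
print(r.sense()['tcp_pos'])
a=cv2.imread('pics/top1.png');b=cv2.imread('pics/side1.png');cv2.imwrite('pics/c1.png',np.vstack([cv2.resize(a[130:260,120:390],None,fx=2,fy=2),cv2.resize(b[120:320,150:420],None,fx=2,fy=2)][0:2])[:600])
E
```

```text
top blue (array([ 0.454 , -0.1579,  0.079 ]), array([10, 10, 83], dtype=int32))
top yellow (array([ 0.6264, -0.1477,  0.073 ]), array([ 5,  9, 24], dtype=int32))
side blue (array([ 0.454 , -0.1572,  0.079 ]), array([12,  8, 73], dtype=int32))
side yellow (array([ 0.6229, -0.1418,  0.073 ]), array([12,  9, 71], dtype=int32))
[ 0.62109749 -0.14313021  0.13235794]
```

View pics/c1.png

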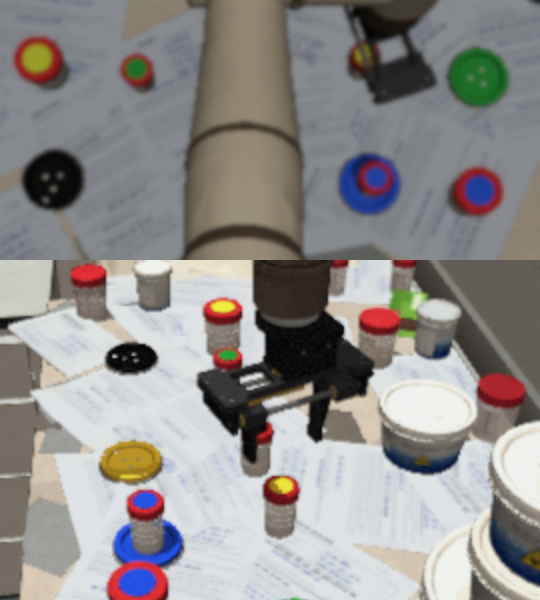

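The blue vial stands centred in the blue holder (both cameras agree to within 1 mm), and the gripper is above the yellow vial. Next is the yellow vial.

Call:
{"api": "play_rows", "payload": {"commands": "0.05 0 -0.5 0 0 0;0 0 -0.8 0 0 0;0 0 -0.8 0 0 0;0 0 -0.7 0 0 0;0 0 -0.5 0 0 0;0 0 -0.3 0 0 0;0 0 -0.2 0 0 0;0 0 -0.07 0 0 0;0 0 0 0 0 0;0 0 0 0 0 0"}}

```text
time_s: 10.7
tcp_pos: [0.624, -0.143, 0.017]
ee_rot: [[0.347, -0.938, 0.002], [-0.938, -0.347, -0.0], [0.001, -0.001, -1.0]]
wrist_force: [-0.1, -0.0, -0.2]
gripper_width: 0.921
gripper_force: 0.0
```

Call:
{"api": "play_rows", "payload": {"commands": "0 0 0 0 0 0;0 0 0 0 0 0;0 0 0 0 0 0;0 0 0 0 0 0;0 0 0 0 0 0;0 0 0 0 0 0;0 0 0 0 0 0;0 0 0 0 0 0;0 0 0 0 0 0", "grip": 30}}

```text
time_s: 11.6
tcp_pos: [0.6234, -0.143, 0.0162]
ee_rot: [[0.347, -0.938, -0.0], [-0.938, -0.347, -0.0], [-0.0, 0.0, -1.0]]
wrist_force: [-0.6, 0.4, 0.1]
gripper_width: 0.481
gripper_force: 30.0
```

Call:
{"api": "play_rows", "payload": {"commands": "0 0 0.3 0 0 0;0 0 0.7 0 0 0;0 0 1 0 0 0;0 0 1 0 0 0;0 0 1 0 0 0;-0.4 0.3 0 0 0 0;-0.8 0.65 0 0 0 0;-0.8 0.7 0 0 0 0;-0.8 0.7 0 0 0 0;-0.8 0.7 0 0 0 0;-0.8 0.65 0 0 0 0;-0.8 0.6 0 0 0 0;-0.6 0.45 0 0 0 0;-0.27 0.2 0 0 0 0;-0.1 0.1 0 0 0 0;0 0 0 0 0 0;0 0 0 0 0 0;0 0 0 0 0 0"}}

```text
time_s: 13.4
tcp_pos: [0.439, 0.0082, 0.1361]
ee_rot: [[0.346, -0.938, 0.0], [-0.938, -0.346, -0.0], [0.0, 0.0, -1.0]]
wrist_force: [0.1, 0.4, -1.0]
gripper_width: 0.477
gripper_force: 30.0
```

Call:
{"api": "play_rows", "payload": {"commands": "-0.03 0 -0.5 0 0 0;0 0 -0.8 0 0 0;0 0 -0.8 0 0 0;0 0 -0.6 0 0 0;0 0 -0.4 0 0 0;0 0 -0.2 0 0 0;0 0 -0.1 0 0 0;0 0 -0.1 0 0 0;0 0 -0.1 0 0 0;0 0 -0.1 0 0 0;0 0 -0.05 0 0 0;0 0 -0.03 0 0 0;0 0 -0.02 0 0 0;0 0 0 0 0 0;0 0 0 0 0 0"}}

```text
time_s: 14.9
tcp_pos: [0.4375, 0.0085, 0.0222]
ee_rot: [[0.347, -0.938, 0.0], [-0.938, -0.347, 0.0], [0.0, -0.0, -1.0]]
wrist_force: [0.7, 0.8, -0.6]
gripper_width: 0.481
gripper_force: 30.0
```

Call:
{"api": "play_rows", "payload": {"commands": "0 0 -0.03 0 0 0;0 0 -0.02 0 0 0;0 0 0 0 0 0"}}

```text
time_s: 15.2
tcp_pos: [0.4376, 0.0085, 0.022]
ee_rot: [[0.347, -0.938, 0.0], [-0.938, -0.347, -0.0], [0.0, -0.0, -1.0]]
wrist_force: [-4.3, 0.6, 14.5]
gripper_width: 0.477
gripper_force: 30.0
```

Firm contact with the floor. I'll ease off a little, release, and go on to the black vial.

Call:
{"api": "play_rows", "payload": {"commands": "0 0 0.03 0 0 0;0 0 0 0 0 0"}}

```text
time_s: 15.4
tcp_pos: [0.4378, 0.0086, 0.0221]
ee_rot: [[0.347, -0.938, 0.001], [-0.938, -0.347, 0.0], [0.0, -0.001, -1.0]]
wrist_force: [-1.2, 0.7, 6.6]
gripper_width: 0.483
gripper_force: 30.0
```

Call:
{"api": "play_rows", "payload": {"commands": "0 0 0 0 0 0;0 0 0 0 0 0;0 0 0 0 0 0;0 0 0 0 0 0;0 0 0 0 0 0", "grip": 80}}

```text
time_s: 15.9
tcp_pos: [0.4374, 0.0084, 0.0214]
ee_rot: [[0.347, -0.938, -0.0], [-0.938, -0.347, -0.0], [-0.0, 0.0, -1.0]]
wrist_force: [-0.7, -0.7, 0.3]
gripper_width: 0.845
gripper_force: 0.0
```

Call:
{"api": "play_rows", "payload": {"commands": "0 0 0.2 0 0 0;0 0 0.5 0 0 0;0 0 1 0 0 0;0 0 1 0 0 0;0 0 1 0 0 0;0.3 0 0 0 0 0;0.8 -0.13 0 0 0 0;1 -0.2 0 0 0 0;1 -0.2 0 0 0 0;1 -0.2 0 0 0 0;0.9 -0.1 0 0 0 0;0.55 -0.1 0 0 0 0;0.2 0 0 0 0 0;0 0 0 0 0 0;0 0 0 0 0 0;0 0 0 0 0 0"}}

```text
time_s: 17.5
tcp_pos: [0.609, -0.0192, 0.1326]
ee_rot: [[0.347, -0.938, -0.001], [-0.938, -0.347, 0.0], [-0.0, 0.0, -1.0]]
wrist_force: [0.5, -0.0, -0.2]
gripper_width: 0.918
gripper_force: 0.0
```

Call:
{"api": "play_rows", "payload": {"commands": "0.05 0 -0.5 0 0 0;0 0 -0.8 0 0 0;0 0 -0.8 0 0 0;0 0 -0.7 0 0 0;0 0 -0.5 0 0 0;0 0 -0.3 0 0 0;0 0 -0.2 0 0 0;0 0 -0.07 0 0 0;0 0 0 0 0 0;0 0 0 0 0 0"}}

```text
time_s: 18.5
tcp_pos: [0.612, -0.0193, 0.0173]
ee_rot: [[0.347, -0.938, 0.002], [-0.938, -0.347, 0.0], [0.0, -0.002, -1.0]]
wrist_force: [0.6, 0.1, 0.4]
gripper_width: 0.918
gripper_force: 0.0
```

Call:
{"api": "play_rows", "payload": {"commands": "0 0 0 0 0 0;0 0 0 0 0 0;0 0 0 0 0 0;0 0 0 0 0 0;0 0 0 0 0 0;0 0 0 0 0 0;0 0 0 0 0 0;0 0 0 0 0 0;0 0 0 0 0 0", "grip": 30}}

```text
time_s: 19.4
tcp_pos: [0.6114, -0.0194, 0.0164]
ee_rot: [[0.347, -0.938, -0.0], [-0.938, -0.347, -0.0], [-0.0, 0.0, -1.0]]
wrist_force: [-0.0, 0.4, -0.0]
gripper_width: 0.478
gripper_force: 30.0
```

Call:
{"api": "play_rows", "payload": {"commands": "0 0 0.3 0 0 0;0 0 0.7 0 0 0;0 0 1 0 0 0;0 0 1 0 0 0;0 0 1 0 0 0;-0.25 0.4 0 0 0 0;-0.5 0.8 0 0 0 0;-0.5 1 0 0 0 0;-0.5 1 0 0 0 0;-0.5 1 0 0 0 0;-0.5 1 0 0 0 0;-0.5 1 0 0 0 0;-0.5 1 0 0 0 0;-0.5 1 0 0 0 0;-0.5 0.9 0 0 0 0;-0.4 0.6 0 0 0 0;-0.2 0.3 0 0 0 0;-0.1 0.15 0 0 0 0;0 0 0 0 0 0;0 0 0 0 0 0"}}

```text
time_s: 21.4
tcp_pos: [0.4482, 0.2844, 0.1364]
ee_rot: [[0.346, -0.938, -0.0], [-0.938, -0.346, -0.0], [0.0, 0.0, -1.0]]
wrist_force: [0.1, 0.4, 0.1]
gripper_width: 0.485
gripper_force: 30.0
```

Call:
{"api": "play_rows", "payload": {"commands": "0 0 -0.5 0 0 0;0 0 -0.8 0 0 0;0 0 -0.8 0 0 0;0 0 -0.6 0 0 0;0 0 -0.4 0 0 0;0 0 -0.2 0 0 0;0 0 -0.1 0 0 0;0 0 -0.1 0 0 0;0 0 -0.1 0 0 0;0 0 -0.1 0 0 0;0 0 -0.05 0 0 0;0 0 -0.03 0 0 0;0 0 -0.02 0 0 0;0 0 0 0 0 0;0 0 0 0 0 0"}}

```text
time_s: 22.9
tcp_pos: [0.448, 0.2851, 0.0225]
ee_rot: [[0.347, -0.938, 0.0], [-0.938, -0.347, 0.0], [-0.0, -0.0, -1.0]]
wrist_force: [-0.1, -0.0, 0.2]
gripper_width: 0.477
gripper_force: 30.0
```

Call:
{"api": "play_rows", "payload": {"commands": "0 0 -0.02 0 0 0;0 0 0 0 0 0;0 0 0 0 0 0"}}

```text
time_s: 23.2
tcp_pos: [0.4481, 0.2852, 0.0224]
ee_rot: [[0.347, -0.938, 0.0], [-0.938, -0.347, 0.0], [-0.0, -0.0, -1.0]]
wrist_force: [-1.4, -1.2, 4.8]
gripper_width: 0.48
gripper_force: 30.0
```

Call:
{"api": "play_rows", "payload": {"commands": "0 0 0 0 0 0;0 0 0 0 0 0;0 0 0 0 0 0;0 0 0 0 0 0;0 0 0 0 0 0", "grip": 80}}

```text
time_s: 23.7
tcp_pos: [0.4479, 0.285, 0.0216]
ee_rot: [[0.347, -0.938, -0.0], [-0.938, -0.347, -0.0], [0.0, 0.0, -1.0]]
wrist_force: [-0.6, -0.1, -0.8]
gripper_width: 0.844
gripper_force: 0.0
```

Call:
{"api": "play_rows", "payload": {"commands": "0 0 0.2 0 0 0;0 0 0.5 0 0 0;0 0 1 0 0 0;0 0 1 0 0 0;0 0 1 0 0 0;0.3 -0.2 0 0 0 0;0.7 -0.6 0 0 0 0;0.8 -0.6 0 0 0 0;0.8 -0.6 0 0 0 0;0.8 -0.6 0 0 0 0;0.8 -0.6 0 0 0 0;0.5 -0.4 0 0 0 0;0.2 -0.2 0 0 0 0;0.08 -0.03 0 0 0 0;0 0 0 0 0 0;0 0 0 0 0 0"}}

```text
time_s: 25.3
tcp_pos: [0.5967, 0.1708, 0.1329]
ee_rot: [[0.348, -0.938, -0.0], [-0.938, -0.348, 0.0], [-0.0, 0.0, -1.0]]
wrist_force: [0.5, -0.2, 0.5]
gripper_width: 0.92
gripper_force: 0.0
```

```bash
python3 - <<'E'
from station import cams,r
from m import *
for n in('top','side'):
    p,d=cams.capture(n);i=cams.camera_info(n)
    for c,X in(('blue',(.454,-.158,.079)),('yellow',(.438,.008,.079)),('black',(.448,.285,.079)),('green',(.596,.17,.073)),('yellow',(.6044,.3034,.084))):
        a=find(p,i,c,px(i,X),X[2],6);print(n,c,a and (a[0].round(4),a[1]))
print(r.sense()['tcp_pos'])
E
```

```text
top blue (array([ 0.454 , -0.1579,  0.079 ]), array([10, 10, 83], dtype=int32))
top yellow (array([0.4309, 0.0089, 0.079 ]), array([ 31,  30, 463], dtype=int32))
top black None
top green (array([0.5988, 0.1707, 0.073 ]), array([10,  7, 49], dtype=int32))
top yellow (array([0.6003, 0.301 , 0.084 ]), array([13, 11, 94], dtype=int32))
side blue (array([ 0.454 , -0.1572,  0.079 ]), array([12,  8, 73], dtype=int32))
side yellow (array([0.4369, 0.0102, 0.079 ]), array([11,  6, 55], dtype=int32))
side black (array([0.4483, 0.2851, 0.079 ]), array([ 7,  5, 26], dtype=int32))
side green (array([0.5955, 0.1716, 0.073 ]), array([ 8,  5, 32], dtype=int32))
side yellow (array([0.6034, 0.3047, 0.084 ]), array([11,  5, 46], dtype=int32))
[0.59677214 0.17088291 0.13303093]
```

The three placed vials are where they should be. Now the green vial.

Call:
{"api": "play_rows", "payload": {"commands": "-0.04 0 -0.5 0 0 0;0 0 -0.8 0 0 0;0 0 -0.8 0 0 0;0 0 -0.7 0 0 0;0 0 -0.5 0 0 0;0 0 -0.3 0 0 0;0 0 -0.2 0 0 0;0 0 -0.09 0 0 0;0 0 0 0 0 0;0 0 0 0 0 0"}}

```text
time_s: 26.4
tcp_pos: [0.5966, 0.1704, 0.0169]
ee_rot: [[0.347, -0.938, 0.001], [-0.938, -0.347, 0.001], [-0.0, -0.001, -1.0]]
wrist_force: [0.3, -0.1, 0.8]
gripper_width: 0.922
gripper_force: 0.0
```

Call:
{"api": "play_rows", "payload": {"commands": "0 0 0 0 0 0;0 0 0 0 0 0;0 0 0 0 0 0;0 0 0 0 0 0;0 0 0 0 0 0;0 0 0 0 0 0;0 0 0 0 0 0;0 0 0 0 0 0;0 0 0 0 0 0", "grip": 30}}

```text
time_s: 27.3
tcp_pos: [0.5961, 0.1702, 0.0161]
ee_rot: [[0.347, -0.938, -0.0], [-0.938, -0.347, -0.0], [0.0, 0.0, -1.0]]
wrist_force: [0.2, 0.1, -0.6]
gripper_width: 0.483
gripper_force: 30.0
```

Call:
{"api": "play_rows", "payload": {"commands": "0 0 0.3 0 0 0;0 0 0.7 0 0 0;0 0 1 0 0 0;0 0 1 0 0 0;0 0 1 0 0 0;0.03 -0.4 0 0 0 0;0.03 -0.8 0 0 0 0;0.03 -1 0 0 0 0;0.03 -1 0 0 0 0;0.03 -1 0 0 0 0;0.03 -1 0 0 0 0;0.03 -1 0 0 0 0;0.03 -1 0 0 0 0;0.03 -1 0 0 0 0;0.03 -1 0 0 0 0;0.03 -1 0 0 0 0;0.03 -1 0 0 0 0;0.03 -1 0 0 0 0;0.03 -0.8 0 0 0 0;0.03 -0.4 0 0 0 0"}}

```text
time_s: 29.3
tcp_pos: [0.6089, -0.2339, 0.1357]
ee_rot: [[0.344, -0.939, -0.001], [-0.939, -0.344, 0.0], [-0.0, 0.001, -1.0]]
wrist_force: [-0.4, 0.1, -0.8]
gripper_width: 0.478
gripper_force: 30.0
```

Call:
{"api": "play_rows", "payload": {"commands": "0.03 -0.4 0 0 0 0;0.03 -0.6 0 0 0 0;0.02 -0.4 0 0 0 0;0 -0.2 0 0 0 0;0 -0.13 0 0 0 0;0 0 0 0 0 0;0 0 0 0 0 0;0 0 0 0 0 0"}}

```text
time_s: 30.1
tcp_pos: [0.6121, -0.2832, 0.1362]
ee_rot: [[0.347, -0.938, -0.0], [-0.938, -0.347, 0.0], [-0.0, -0.0, -1.0]]
wrist_force: [-0.6, 0.9, -0.7]
gripper_width: 0.479
gripper_force: 30.0
```

Call:
{"api": "play_rows", "payload": {"commands": "0 -0.4 0 0 0 0;0 -0.4 0 0 0 0;0 -0.23 0 0 0 0;0 0 0 0 0 0;0 0 0 0 0 0;0 0 -0.5 0 0 0;0 0 -0.7 0 0 0;0 0 -0.6 0 0 0;0 0 -0.4 0 0 0;0 0 0 0 0 0;0 0 0 0 0 0"}}

```text
time_s: 31.2
tcp_pos: [0.6125, -0.3147, 0.0706]
ee_rot: [[0.347, -0.938, 0.001], [-0.938, -0.347, -0.001], [0.001, -0.0, -1.0]]
wrist_force: [0.4, -0.7, 0.0]
gripper_width: 0.477
gripper_force: 30.0
```

Call:
{"api": "play_rows", "payload": {"commands": "0 0 -0.4 0 0 0;0 0 -0.4 0 0 0;0 0 -0.3 0 0 0;0 0 -0.2 0 0 0;0 0 -0.1 0 0 0;0 0 -0.05 0 0 0;0 0 -0.05 0 0 0;0 0 -0.04 0 0 0;0 0 -0.03 0 0 0;0 0 -0.02 0 0 0;0 0 0 0 0 0;0 0 0 0 0 0"}}

```text
time_s: 32.4
tcp_pos: [0.6121, -0.3146, 0.0225]
ee_rot: [[0.347, -0.938, 0.0], [-0.938, -0.347, -0.0], [0.0, -0.0, -1.0]]
wrist_force: [-0.1, -0.1, -0.9]
gripper_width: 0.479
gripper_force: 30.0
```

Call:
{"api": "play_rows", "payload": {"commands": "0 0 -0.02 0 0 0;0 0 0 0 0 0;0 0 0 0 0 0"}}

```text
time_s: 32.7
tcp_pos: [0.6122, -0.3147, 0.0222]
ee_rot: [[0.347, -0.938, 0.0], [-0.938, -0.347, -0.0], [0.0, -0.0, -1.0]]
wrist_force: [0.1, 0.3, 1.1]
gripper_width: 0.482
gripper_force: 30.0
```

Call:
{"api": "play_rows", "payload": {"commands": "0 0 -0.015 0 0 0;0 0 0 0 0 0;0 0 0 0 0 0"}}

```text
time_s: 33.0
tcp_pos: [0.6122, -0.3147, 0.0221]
ee_rot: [[0.347, -0.938, 0.0], [-0.938, -0.347, -0.0], [0.0, -0.0, -1.0]]
wrist_force: [-1.7, 0.6, 5.4]
gripper_width: 0.483
gripper_force: 30.0
```

Call:
{"api": "play_rows", "payload": {"commands": "0 0 0 0 0 0;0 0 0 0 0 0;0 0 0 0 0 0;0 0 0 0 0 0;0 0 0 0 0 0", "grip": 80}}

```text
time_s: 33.5
tcp_pos: [0.612, -0.3146, 0.021]
ee_rot: [[0.347, -0.938, -0.0], [-0.938, -0.347, 0.0], [-0.0, 0.0, -1.0]]
wrist_force: [0.4, 0.4, -0.0]
gripper_width: 0.844
gripper_force: 0.0
```

Call:
{"api": "play_rows", "payload": {"commands": "0 0 0.2 0 0 0;0 0 0.5 0 0 0;0 0 1 0 0 0;0 0 1 0 0 0;0 0 1 0 0 0;0 0 0.5 0 0 0;0 0.5 0 0 0 0;0 1 0 0 0 0;0 1 0 0 0 0;0 1 0 0 0 0;0 1 0 0 0 0;0 1 0 0 0 0;0 1 0 0 0 0;0 1 0 0 0 0;0 1 0 0 0 0;0 0.5 0 0 0 0;0 0 0 0 0 0;0 0 0 0 0 0"}}

```text
time_s: 35.3
tcp_pos: [0.6117, -0.0445, 0.1473]
ee_rot: [[0.347, -0.938, -0.001], [-0.938, -0.347, -0.0], [-0.0, 0.001, -1.0]]
wrist_force: [-0.7, -0.5, 0.8]
gripper_width: 0.92
gripper_force: 0.0
```

```bash
python3 - <<'E'
from station import cams,r
from m import *
for n in('top','side'):
    p,d=cams.capture(n);i=cams.camera_info(n);cv2.imwrite(f'pics/{n}2.png',p)
    for c,X in(('blue',(.454,-.158,.079)),('yellow',(.438,.008,.079)),('black',(.448,.285,.079)),('green',(.612,-.315,.079)),('yellow',(.6044,.3034,.084)),('blue',(.44,-.295,.084))):
        a=find(p,i,c,px(i,X),X[2],6);print(n,c,a and (a[0].round(4),a[1]))
a=cv2.imread('pics/top2.png');b=cv2.imread('pics/side2.png');cv2.imwrite('pics/c2.png',np.vstack([cv2.resize(a[130:260,120:390],None,fx=2,fy=2),cv2.resize(b[150:320,150:420],None,fx=2,fy=2)]))
E
```

```text
top blue (array([ 0.454 , -0.1579,  0.079 ]), array([10, 10, 83], dtype=int32))
top yellow (array([0.4311, 0.0074, 0.079 ]), array([ 30,  30, 408], dtype=int32))
top black (array([0.4486, 0.2843, 0.079 ]), array([10,  9, 70], dtype=int32))
top green (array([ 0.6128, -0.3154,  0.079 ]), array([ 8,  9, 59], dtype=int32))
top yellow (array([0.6044, 0.3034, 0.084 ]), array([ 15,  14, 163], dtype=int32))
top blue (array([ 0.44  , -0.2951,  0.084 ]), array([ 14,  14, 156], dtype=int32))
side blue (array([ 0.454 , -0.1572,  0.079 ]), array([12,  8, 73], dtype=int32))
side yellow (array([0.4368, 0.01  , 0.079 ]), array([11,  6, 52], dtype=int32))
side black (array([0.4479, 0.2874, 0.079 ]), array([ 7,  4, 21], dtype=int32))
side green (array([ 0.6126, -0.3142,  0.079 ]), array([ 13,  10, 103], dtype=int32))
side yellow (array([0.6037, 0.3027, 0.084 ]), array([11,  6, 55], dtype=int32))
side blue (array([ 0.4397, -0.2942,  0.084 ]), array([ 18,  14, 192], dtype=int32))
```

View pics/c2.png

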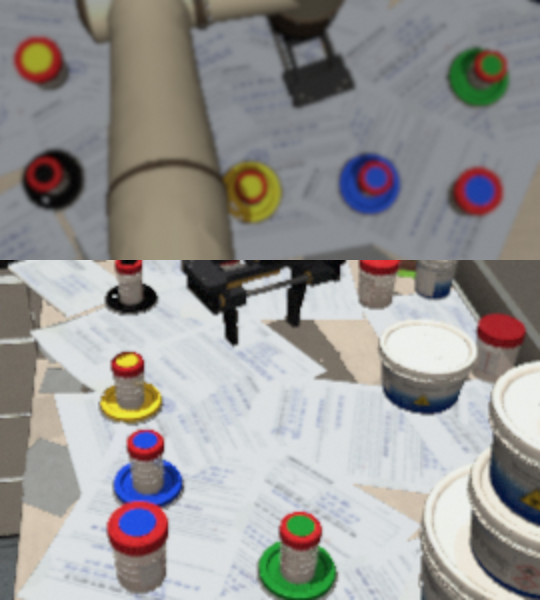

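All four vials stand upright in the holders of their own colour, both jars have not moved, and the gripper is clear. I'm handing the job in.

```bash
python3 -c "
from station import r
print(r.finish_job())"
```

```text
the job is handed in; nothing more can be done
None
```

Job handed in at about 35 s of the 96 s allowed: each of the four vials stands upright in the holder matching its sticker, and both large jars are where they started.

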